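Sort the cosmetics on the vanity

TASK

Sort the loose cosmetics: stand both cream pots upright on the floor of the white ceramic bowl, stand both nail varnish bottles upright on the floor of the steel bowl, and put the mascara tube, standing on its end, into the empty bay of the yellow brush holder. Leave the comb and the palette where they lie.

Things in the scene. Friction and masses are not known exactly. Their poses are not given: they have to be found in the camera images.
- ceramic_bowl: white ceramic bowl with flaring sides, loose on the counter (450 g): rim 146 mm outside diameter, 45 mm tall, wall 5 mm, flat inner floor 106 mm across, 6 mm above the underside. Origin: centre of its underside, z up.
- steel_bowl: brushed steel bowl with nearly straight sides and rolled rim, loose on the counter (350 g): rim about 139 mm outside diameter, 40 mm tall, wall 4 mm, flat inner floor 118 mm across, 6 mm above the underside. Origin: centre of its underside, z up.
- brush_holder: loose yellow silicone brush holder, 400 g, 68 mm tall, walls 6 mm. Large square bay, empty, open-topped: 48 x 48 mm inside, inner floor 5 mm above the underside. Origin: underside, centre of this empty bay; z up. Holder spans x -30 to +66 mm, y -30 to +30 mm. Its +x end is a small bay filled with three fixed short brushes, in a row along y at x = +47 mm, tops 120 mm above the underside.
- pot_a: one of two identical cosmetic cream pots: a low round amber glass jar with a flat aluminium lid, 36 mm diameter, 32 mm tall overall, about 70 g. Origin: centre of its underside, z up. Stands upright at the start.
- pot_b: one of two identical cosmetic cream pots: a low round amber glass jar with a flat aluminium lid, 36 mm diameter, 32 mm tall overall, about 70 g. Origin: centre of its underside, z up. Stands upright at the start.
- varnish_a: one of two identical nail varnish bottles: square clear glass base 28 x 28 mm and 34 mm tall, with a slim black round cap 15 mm diameter on top reaching 72 mm above the underside, about 60 g. Origin: centre of its underside, z up. Stands upright at the start; can be held by the cap.
- varnish_b: one of two identical nail varnish bottles: square clear glass base 28 x 28 mm and 34 mm tall, with a slim black round cap 15 mm diameter on top reaching 72 mm above the underside, about 60 g. Origin: centre of its underside, z up. Stands upright at the start; can be held by the cap.
- mascara: mascara tube: a slim plain black cylinder with a thin brass band, 20 mm diameter, 105 mm tall, about 40 g. Origin: centre of its lower end, z up. Stands upright on its end at the start.
- comb: white plastic pocket comb lying flat, loose, 90 mm (along its x) x 27 mm, 5 mm thick. Origin: underside, near the centre. Not to be moved.
- palette: closed black eyeshadow palette lying flat, loose, 66 mm (along its x) x 46 mm, 10 mm thick. Origin: centre of its underside. Not to be moved.
Not all that is in view belongs to the job. Leave any blue look-alike of the pot_a alone. Several things have the shape of the brush_holder; the one meant has the colours described above.

How it is judged:
At the end, for the whole second after the job is handed in: Pots in ceramic, varnish in steel bowl: undersides within 8 mm of the inner floor, within 50 mm of the bowl axis, tilt under 0.3 rad. Mascara in the empty bay, lower end within 15 mm of its floor, tilt under 0.6. Bowls, holder tilt under 0.1. The five at rest (0.02 m/s) (horizontal distance between each of pot_a, pot_b and ceramic_bowl below 0.05 m and z of pot_a in the frame of ceramic_bowl between 0 and 0.014 m and angle between each of pot_a, pot_b, varnish_a, varnish_b's own z axis and vertical below 0.3 rad and z of pot_b in the frame of ceramic_bowl between 0 and 0.014 m and horizontal distance between each of varnish_a, varnish_b and steel_bowl below 0.05 m and z of varnish_a in the frame of steel_bowl between 0 and 0.014 m and z of varnish_b in the frame of steel_bowl between 0 and 0.014 m and x of mascara in the frame of brush_holder between -0.026 and 0.026 m and y of mascara in the frame of brush_holder between -0.026 and 0.026 m and z of mascara in the frame of brush_holder between 0 and 0.02 m and angle between mascara's own z axis and vertical below 0.6 rad and angle between each of ceramic_bowl, steel_bowl, brush_holder's own z axis and vertical below 0.1 rad and linear speed of each of pot_a, pot_b, varnish_a, varnish_b, mascara below 0.02 m/s); the robot touches nothing.
It fails at once if the comb is shifted by more than 25 mm (distance of comb from where it was at the start of the episode above 0.025 m).
It fails at once if the palette is shifted by more than 25 mm (distance of palette from where it was at the start of the episode above 0.025 m).
It also fails if it takes over 115 s, if anything falls off the work surface, if the arm or the gripper's body presses on something with over 40 N, if the wrist force passes 120 N, or if a joint passes its speed limit or range.

ROBOT

A 6-joint arm with a two-finger parallel gripper is mounted at the origin on the work surface. World frame = base frame: x ahead of the robot, y to its left, z up, the work surface at z = 0. Lengths are in m, angles in rad, forces in N, time in s.
With the tool pointing down it reaches from about 0.375 to 0.9 m from the base axis. Payload 3.1 kg.
Tool frame: the origin (TCP) lies on the centre line of the jaws, within the pads' length; the fingertips stand 22 mm ahead of it and the grasp point (between the pads) lies 3 mm ahead of it; z points along the fingers, y is the line along which they close (so a half turn about z gives the same grasp; the last joint's range is limited). The gripper opens to 85 mm and grips with 20 to 120 N. Pads are 22 mm wide; open, the fingers measure 114 mm over their backs; the gripper's body (76 mm by 85 mm) begins 54 mm behind the grasp point. The pads swing forward as they close: fully open they stand 13 mm farther back than shut.
Start: joints at [1.044, 0.527, 1.433, -0, 1.181, -0.178], TCP at [0.213, 0.588, 0.253] pointing down, gripper open.
Joint ranges: [-3.08, 3.08], [-0.75, 2.2], [0.22, 2.44], [-1.43, 4.57], [0, 2.65], [-2.85, 2.85]. Speed limits (rad/s): [2.79, 2.79, 3.14, 3.14, 3.14, 3.14].

INTERFACE

Orientations are given as a unit quaternion [x, y, z, w].
In Python, from station import sense, eyes, job gives the robot as it stands.
- The arm moves only by the tool nudge_tcp, called after ">>>" as a command line: name --argument value ..., lists and objects as JSON in quotes. Schema: {"type":"object","properties":{"plan":{"type":"string"},"clamp_n":{"type":"number"},"only":{"type":"string"},"quiet":{"type":"boolean"},"lines":{"type":"string"}},"required":["plan"],"additionalProperties":false}. plan is a string of 1 to 20 rows, parted by semicolons, with the numbers parted by commas; each row has 5 numbers: dx, dy, dz in fractions of the full range, 1 being 0.8 m, then a turn about the tool's z in fractions of the full range, 1 being pi rad, then the opening from 0.0 (shut) to 1.0 (fully open); each row is the pose to reach, as a shift and turn from the pose commanded when the call began, along the tool's axes at that moment; what a row does not reach only later rows make up. A row lasts 1/10 s, in which the tool goes at most 0.05 m and 0.15 rad, less where a joint would pass 70% of its speed; a pose out of reach is approached as far as the arm can. The fingers move at their own pace and stop on an object; clamp_n is the grip in N (left out, the last holds). Time passes only in rows, so rows that do not move let the fingers close. The tool returns the time, the measured TCP pose, the force, the opening and the grip force at its end. only (a regular expression) keeps the lines of the reply that match it, lines (a string "A,B") keeps lines A to B, and quiet returns only ok. Shift and turn numbers lie between -1 and 1, and a call with a number outside is refused. Input that does not fit is refused with a message, and nothing moves.
- sense(): the state, without advancing time (a new reading comes with each control period).
- eyes.snapshot(name): name is "side" or "top"; returns a dict with "pixels" (420x560x3 uint8, red, green, blue), "range_z" (420x560 float32, m along the optical axis (not along the pixel's ray), 0 where there is no reading), "fov_y" (degrees; the focal length in pixels is half the picture's height over the tangent of half this angle, whatever the lens; pixels are square), "cx", "cy" (the principal point, pixels), "R" (3x3) and "t" (3): a world point X has camera coordinates R X + t. Camera axes: x right, y down, z forward; pixel columns grow to the right and rows downward; lengths in m; the calibration is good to about 2 mm. A picture is of the moment at which its call begins.
- job.sign_off(): hands the job in; it is judged then, once.
The state is a dict: "t": time; "q": joint angles; "qd": joint speeds; "tau": joint torques, N m; "tcp_pos": TCP position; "tool_rot": TCP orientation; "force": force on the tool from outside, world axes, zero at the start; "ft_torque": the same for the moment, N m; "finger_gap": opening from 0.0 (shut) to 1.0 (fully open); "gripper_force": force on a finger pad.
Only numpy, scipy, OpenCV 4.12 (cv2) and the standard library are available. Lean on these libraries where they do the work, as an engineer would, in place of code of your own. Each camera call takes 0.05 s, during which the arm holds its last target. There are 200 camera calls.

## Working session

There is one attempt and no reset: what is moved stays moved. The work goes in short steps, Python scripts to look and compute and a tool call to move; the robot and the scene stay as the last step left them, time stands still between calls to the robot, and variables do not carry over. Pictures are saved under pics/ and viewed, at most 14 in all, crops included, and the job is handed in when it is done.

```bash
mkdir -p pics; cat > h.py <<'E'
import numpy as np,cv2
from station import sense,eyes,job
def snap(n):
    s=eyes.snapshot(n); np.savez(f'{n}.npz',**{k:np.array(v) for k,v in s.items()}); return s
def load(n): return dict(np.load(f'{n}.npz'))
def ray(s,u,v):
    f=210/np.tan(np.radians(s['fov_y'])/2); d=s['R'].T@np.array([(u-s['cx'])/f,(v-s['cy'])/f,1]); c=-s['R'].T@s['t']; return c,d
def pt(s,u,v,z=None):
    c,d=ray(s,u,v)
    return c+d*(s['range_z'][int(v),int(u)] if z is None else (z-c[2])/d[2])
def proj(s,X):
    f=210/np.tan(np.radians(s['fov_y'])/2); p=s['R']@np.array(X)+s['t']; return p[0]/p[2]*f+s['cx'],p[1]/p[2]*f+s['cy']
def save(s,name,box=None,k=1):
    im=s['pixels'][...,::-1]
    if box: im=im[box[1]:box[3],box[0]:box[2]]
    cv2.imwrite(f'pics/{name}.png',cv2.resize(im,None,fx=k,fy=k,interpolation=cv2.INTER_CUBIC))
E
python3 - <<'E'
from h import *
for n in('top','side'):
    s=snap(n); save(s,n+'0',k=1.4); print(n,s['fov_y'],s['cx'],s['cy'],-s['R'].T@s['t'],s['R'][2])
print(sense())
E
```

```text
top 56.27634912981516 273.65515136002466 210.2490719604713 [0.36885235 0.02741677 1.04776651] [ 0.17527715 -0.00574134 -0.98450239]
side 54.19718674831323 283.36968253152804 213.1484201991592 [ 0.18912794 -0.59703806  0.61884362] [ 0.35911502  0.65546809 -0.6643779 ]
{'t': 0.1, 'q': array([ 1.04449810e+00,  5.28361075e-01,  1.43377669e+00, -1.93220497e-05,
        1.18140293e+00, -1.78531054e-01]), 'qd': array([ 5.10396646e-04, -2.34012592e-03, -1.45058799e-05,  4.63236409e-05,
        2.77947620e-03, -9.64170247e-04]), 'tau': array([-1.09568140e-03, -4.43304670e+01, -1.78583944e+01, -3.01713344e-04,
        3.93927228e-03, -1.14902008e-06]), 'tcp_pos': array([0.21268712, 0.5870569 , 0.25243808]), 'tool_rot': array([ 1.73004962e-01,  9.84920471e-01, -9.17244835e-04, -3.27813396e-04]), 'force': array([-0.49194592,  1.13825598,  0.26593481]), 'ft_torque': array([ 0.01905462, -0.01051341,  0.01988994]), 'gripper_force': 0.0, 'finger_gap': 0.9980977771596183}
```

View pics/top0.png

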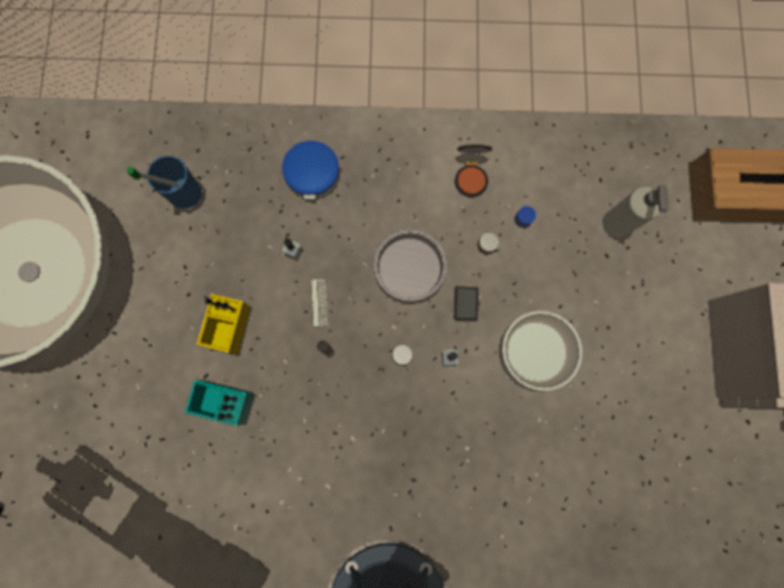

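View pics/side0.png

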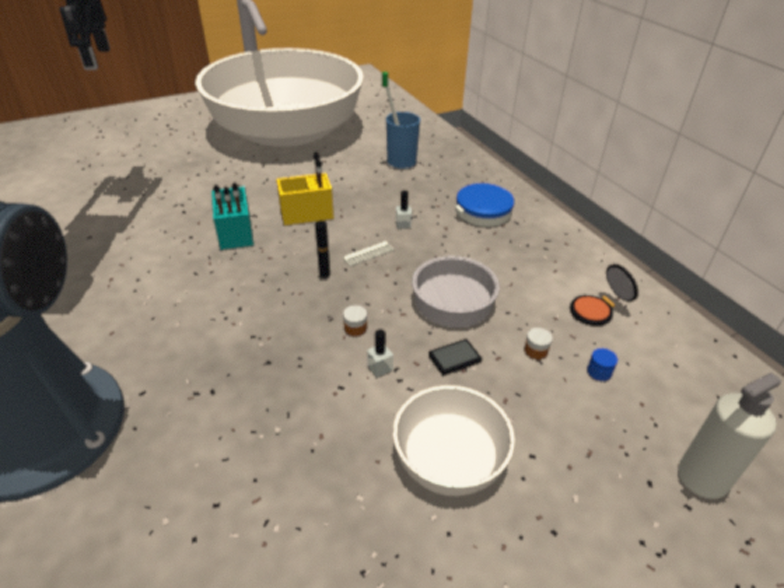

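Top view (784×588 picture): the pots with aluminium lids are at (489,242) and (402,355), with a blue look-alike at (526,216). The varnish bottles are at (291,247) and (451,356), the mascara at (325,348) and the comb at (319,302). The palette is at (466,303), the steel bowl at (410,266) and the white bowl at (541,350). There are two holders, yellow at (222,324) and teal at (219,402). Yellow matches the description, with its brushes at the upper end. Next I'll measure and confirm in a crop.

```bash
python3 - <<'E'
from h import *
T=load('top');S=load('side')
def cloud(s):
    f=210/np.tan(np.radians(s['fov_y'])/2); v,u=np.mgrid[0:420,0:560]; z=s['range_z'].astype(float)
    P=np.stack([(u-s['cx'])/f*z,(v-s['cy'])/f*z,z],-1)-s['t']; P=P@s['R']; P[z==0]=np.nan; return P
np.save('T',cloud(T));np.save('S',cloud(S));PT=np.load('T.npy');PS=np.load('S.npy')
N={'potfar':(489,242,.032),'potnear':(402,355,.032),'varL':(289,244,.072),'varR':(452,356,.072),'masc':(323,344,.105),'steel':(410,266,.04),'cer':(541,350,.045),'hold':(222,324,.068),'comb':(319,302,.005),'pal':(466,303,.01)}
for n,(u,v,h) in N.items():
    g=pt(T,u/1.4,v/1.4,h); out=[]
    for P in(PT,PS):
        r=.085 if n in('steel','cer') else .06 if n in('hold','comb') else .035
        m=(np.hypot(P[...,0]-g[0],P[...,1]-g[1])<r)&(P[...,2]>.004)
        z=P[m][:,2]; 
        if len(z)<5: out.append('few');continue
        top=np.percentile(z,97); q=P[m][z>top-.008]
        out.append((round(top,4),len(q),((q.min(0)+q.max(0))/2)[:2].round(4),np.ptp(q,0)[:2].round(3)))
    print(n,g.round(3),*out)
save(T,'topc',(130,160,420,290),2.7)
save(S,'sidec',(140,90,430,300),2.7)
E
```

```text
potfar [ 0.656 -0.179  0.032] (np.float64(0.0346), 138, array([ 0.6565, -0.1772]), array([0.033, 0.034])) (np.float64(0.0313), 201, array([ 0.6543, -0.1801]), array([0.037, 0.035]))
potnear [ 0.437 -0.016  0.032] (np.float64(0.035), 147, array([ 0.4375, -0.0143]), array([0.034, 0.034])) (np.float64(0.0313), 184, array([ 0.4347, -0.0184]), array([0.035, 0.037]))
varL [0.632 0.196 0.072] (np.float64(0.0724), 29, array([0.6362, 0.1994]), array([0.014, 0.013])) (np.float64(0.0698), 29, array([0.6321, 0.1977]), array([0.015, 0.016]))
varR [ 0.435 -0.103  0.072] (np.float64(0.0728), 27, array([ 0.4368, -0.1044]), array([0.013, 0.012])) (np.float64(0.07), 52, array([ 0.4336, -0.108 ]), array([0.014, 0.014]))
masc [0.448 0.123 0.105] (np.float64(0.1075), 54, array([0.4448, 0.1256]), array([0.019, 0.017])) (np.float64(0.1029), 63, array([0.4422, 0.1215]), array([0.02, 0.02]))
steel [ 0.604 -0.028  0.04 ] (np.float64(0.0404), 463, array([ 0.6076, -0.0269]), array([0.137, 0.135])) (np.float64(0.0376), 560, array([ 0.6041, -0.0297]), array([0.137, 0.137]))
cer [ 0.451 -0.269  0.045] (np.float64(0.0459), 427, array([ 0.4519, -0.2707]), array([0.143, 0.145])) (np.float64(0.0435), 1013, array([ 0.4492, -0.2723]), array([0.145, 0.145]))
hold [0.482 0.308 0.068] (np.float64(0.1143), 60, array([0.513 , 0.3087]), array([0.016, 0.039])) (np.float64(0.1066), 54, array([0.5109, 0.3035]), array([0.018, 0.04 ]))
comb [0.537 0.144 0.005] (np.float64(0.0076), 126, array([0.5393, 0.1417]), array([0.109, 0.108])) (np.float64(0.0052), 6, array([0.533 , 0.1456]), array([0.051, 0.005]))
pal [ 0.541 -0.138  0.01 ] (np.float64(0.0138), 388, array([ 0.5404, -0.1369]), array([0.064, 0.047])) (np.float64(0.0098), 519, array([ 0.5389, -0.1404]), array([0.066, 0.047]))
```

View pics/topc.png

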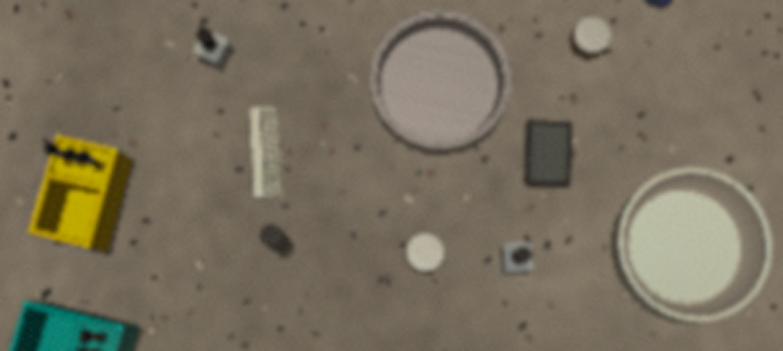

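View pics/sidec.png

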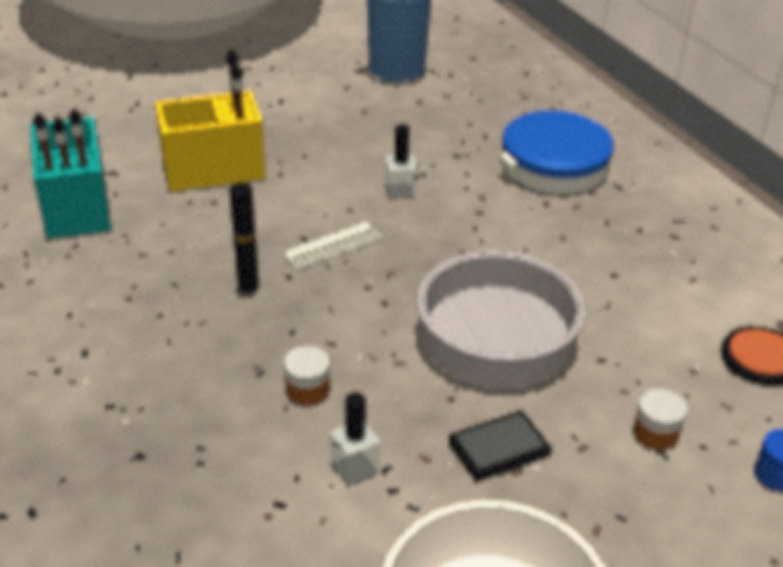

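The crops confirm the targets. The yellow holder's empty bay faces the robot and its brushes are at the far end. Both lidded amber pots and both varnish bottles are identified, and the blue cylinder isn't a target. Both views agree on heights (about 32, 71 and 105 mm) and on positions to within 4 mm, so I'll average them. Next is the holder's orientation.

```bash
python3 - <<'E'
from h import *
for n in 'TS':
    P=np.load(n+'.npy'); m=(np.hypot(P[...,0]-.48,P[...,1]-.308)<.075)&(abs(P[...,2]-.068)<.005)
    s=load('top' if n=='T' else 'side')['pixels'].astype(int); m&=(s[...,0]>1.5*s[...,2])
    q=P[m][:,:2].astype(np.float32); r=cv2.minAreaRect(q*1000); print(len(q),P[m][:,2].mean(),r)
    b=(np.hypot(P[...,0]-.51,P[...,1]-.306)<.05)&(P[...,2]>.085); B=P[b][:,:2]; print('brush',B.mean(0), B.min(0),B.max(0))
    # varnish L base yaw not needed; blob under cap
E
```

```text
462 0.06664982726783071 ((484.9470520019531, 314.318115234375), (60.76407241821289, 95.96307373046875), 78.16278839111328)
brush [0.51254533 0.30799751] [0.50484753 0.28897679] [0.52121262 0.32836339]
193 0.0648031239042791 ((480.7156066894531, 310.62689208984375), (61.75617599487305, 95.31331634521484), 76.26338195800781)
brush [0.50820716 0.29999299] [0.50182331 0.28330031] [0.51990793 0.32371311]
```

Careful with the scale: shifts go in shares of 0.8 m and turns go in shares of pi rad. That gives: -0.375 m / 0.8 = -0.4688, -0.358 m / 0.8 = -0.4475, -0.124 rad / 3.1416 = -0.0395.

```bash
cat >> h.py <<'E'
from scipy.spatial.transform import Rotation as Ro
def go(x,y,z,yaw=None):
    s=sense(); R=Ro.from_quat(s['tool_rot']).as_matrix(); d=R.T@(np.array([x,y,z])-s['tcp_pos']); a=np.degrees(np.arctan2(R[1,1],R[0,1]))
    print('tool d',d.round(4),'yaw',a.round(2),'turn',None if yaw is None else round(-np.radians(yaw-a),3),'q',s['q'].round(2),'gap',s['finger_gap'],'t',s['t'])
E
```

>>> nudge_tcp --plan "-0.4688,-0.4475,0.05,-0.0395,1;-0.4688,-0.4475,0.05,-0.0395,1;-0.4688,-0.4475,0.05,-0.0395,1;-0.4688,-0.4475,0.05,-0.0395,1;-0.4688,-0.4475,0.05,-0.0395,1;-0.4688,-0.4475,0.05,-0.0395,1;-0.4688,-0.4475,0.05,-0.0395,1;-0.4688,-0.4475,0.05,-0.0395,1;-0.4688,-0.4475,0.05,-0.0395,1;-0.4688,-0.4475,0.05,-0.0395,1;-0.4688,-0.4475,0.05,-0.0395,1;-0.4688,-0.4475,0.05,-0.0395,1;-0.4688,-0.4475,0.05,-0.0395,1;-0.4688,-0.4475,0.05,-0.0395,0.6;-0.4688,-0.4475,0.05,-0.0395,0.6;-0.4688,-0.4475,0.05,-0.0395,0.6" --clamp_n 40

```text
t: 1.7
tcp_pos: [0.4429, 0.1242, 0.2134]
tool_rot: [0.111, 0.994, 0.0, -0.0]
force: [0.8, -0.7, 0.0]
finger_gap: 0.599
gripper_force: 0.0
```

```bash
python3 -c "
from h import *
go(.4435,.1235,.091,77.2)"
```

```text
tool d [-0.0007 -0.0006  0.1224] yaw 77.3 turn 0.002 q [ 0.03  0.37  1.88  0.    0.89 -1.32] gap 0.5990088501049201 t 1.7
```

In the tool's units: 0.122 m / 0.8 = 0.1525, 0.11 m / 0.8 = 0.1375.

>>> nudge_tcp --plan "0,0,0.05,0,0.6;0,0,0.1,0,0.6;0,0,0.1375,0,0.6;0,0,0.1525,0,0.6;0,0,0.1525,0,0.6;0,0,0.1525,0,0.1;0,0,0.1525,0,0.1;0,0,0.1525,0,0.1;0,0,0.1525,0,0.1;0,0,0.1525,0,0.1;0,0,0.1525,0,0.1;0,0,0.1525,0,0.1;0,0,0.1525,0,0.1" --clamp_n 40

```text
t: 3.0
tcp_pos: [0.4444, 0.1233, 0.0923]
tool_rot: [0.112, 0.994, 0.0, 0.001]
force: [0.2, 1.2, 7.1]
finger_gap: 0.222
gripper_force: 39.6
```

```bash
python3 -c "
from h import *
go(.4655,.3165,.25,77.2)"
```

```text
tool d [ 0.0219  0.1932 -0.1576] yaw 77.16 turn -0.001 q [ 0.03  0.6   1.97  0.    0.56 -1.32] gap 0.2219547078011631 t 3.0
```

In the tool's units: 0.193 m / 0.8 = 0.2413, 0.185 m / 0.8 = 0.2313.

>>> nudge_tcp --plan "0,0,-0.0375,0,0.1;0,0,-0.0875,0,0.1;0,0,-0.1375,0,0.1;0,0,-0.1875,0,0.1;0.005,0.0375,-0.1963,0,0.1;0.01,0.0875,-0.1963,0,0.1;0.0163,0.1438,-0.1963,0,0.1;0.0225,0.2,-0.1963,0,0.1;0.0263,0.2313,-0.1963,0,0.1;0.0275,0.2413,-0.1963,0,0.1;0.0275,0.2413,-0.1963,0,0.1;0.0275,0.2413,-0.1963,0,0.1"

```text
t: 4.2
tcp_pos: [0.4644, 0.3151, 0.248]
tool_rot: [0.112, 0.994, -0.001, -0.001]
force: [-0.5, 0.5, -0.9]
finger_gap: 0.22
gripper_force: 39.3
```

```bash
python3 -c "
from h import *
go(.4655,.3165,.1,77.2)
for n in('top','side'): s=snap(n); save(s,n+'1',(120,100,300,260) if n=='top' else (130,40,310,200),2.2)
a=cv2.imread('pics/top1.png');b=cv2.imread('pics/side1.png');cv2.imwrite('pics/m1.png',np.hstack([a,b]))"
```

```text
tool d [-0.0009  0.0018  0.148 ] yaw 77.16 turn -0.001 q [ 0.4   0.45  1.6  -0.    1.1  -0.95] gap 0.21994371184675074 t 4.2
```

View pics/m1.png

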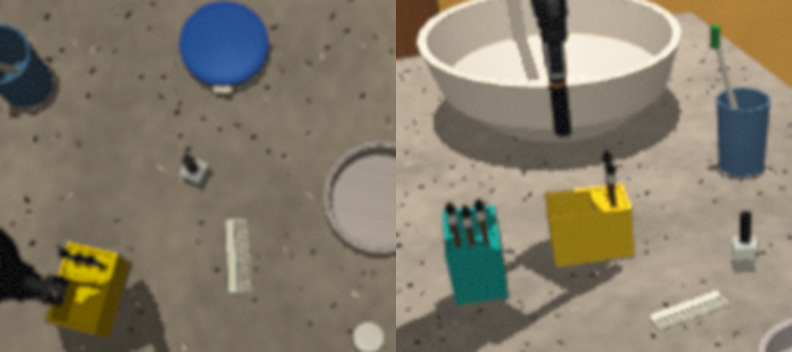

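The mascara hangs upright from the gripper above the bay (side view, 560,110), and the holder hasn't moved. I'll lower it.

In the tool's units: 0.15 m / 0.8 = 0.1875, 0.142 m / 0.8 = 0.1775.

>>> nudge_tcp --plan "0,0.0013,0.05,0,0.1;0,0.0013,0.1,0,0.1;0,0.0013,0.1375,0,0.1;0,0.0013,0.1625,0,0.1;0,0.0013,0.1775,0,0.1;0,0.0013,0.1875,0,0.1;0,0.0013,0.1875,0,0.1;0,0.0013,0.1875,0,0.1"

```text
t: 5.1
tcp_pos: [0.4658, 0.3172, 0.0991]
tool_rot: [0.112, 0.994, 0.0, 0.001]
force: [-0.2, -0.1, 0.1]
finger_gap: 0.222
gripper_force: 39.4
```

```bash
python3 -c "
from h import *
go(.4655,.3165,.1,77.2)"
```

```text
tool d [ 0.0002 -0.0008 -0.0009] yaw 77.15 turn -0.001 q [ 0.4   0.67  1.71 -0.    0.76 -0.95] gap 0.22234043175654866 t 5.1
```

In the tool's units: -0.11 m / 0.8 = -0.1375, -0.08 m / 0.8 = -0.1.

>>> nudge_tcp --plan "0,0,0,0,0.45;0,0,0,0,0.45;0,0,0,0,0.45;0,0,0,0,0.45;0,0,-0.05,0,0.45;0,0,-0.1,0,0.45;0,0,-0.1375,0,0.45;0,0,-0.1375,0,0.45"

```text
t: 5.9
tcp_pos: [0.4677, 0.3185, 0.2129]
tool_rot: [0.112, 0.994, 0.002, 0.004]
force: [0.9, 0.3, 0.7]
finger_gap: 0.447
gripper_force: 0.0
```

```bash
python3 -c "
from h import *
go(.634,.1985,.18,90)"
```

```text
tool d [-0.1885 -0.0804  0.034 ] yaw 77.2 turn -0.223 q [ 0.4   0.5   1.63  0.    1.   -0.95] gap 0.4472265523963427 t 5.9
```

In the tool's units: -0.189 m / 0.8 = -0.2363, -0.12 m / 0.8 = -0.15, -0.223 rad / 3.1416 = -0.071.

>>> nudge_tcp --plan "-0.05,-0.0213,0,-0.0318,0.5;-0.1,-0.0425,0,-0.071,0.5;-0.15,-0.0625,0,-0.071,0.5;-0.2,-0.0875,0.025,-0.071,0.5;-0.225,-0.1,0.0375,-0.071,0.5;-0.2363,-0.1,0.0425,-0.071,0.5;-0.2363,-0.1,0.0425,-0.071,0.5;-0.2363,-0.1,0.0425,-0.071,0.5;-0.2363,-0.1,0.0425,-0.071,0.5"

```text
t: 6.8
tcp_pos: [0.6304, 0.1989, 0.1749]
tool_rot: [-0.001, 1.0, 0.0, -0.0]
force: [0.5, 0.3, 1.2]
finger_gap: 0.5
gripper_force: 0.0
```

```bash
python3 -c "
from h import *
go(.634,.1985,.065,90)
s=snap('side'); save(s,'s2',(150,60,350,210),3)
T=snap('top');f=lambda s,z,p,r:None
print(T['range_z'].shape)"
```

```text
tool d [-0.0037 -0.0004  0.1099] yaw 90.07 turn 0.001 q [ 0.14  0.66  1.41  0.    1.07 -1.44] gap 0.5003794334494673 t 6.8
(420, 560)
```

View pics/s2.png

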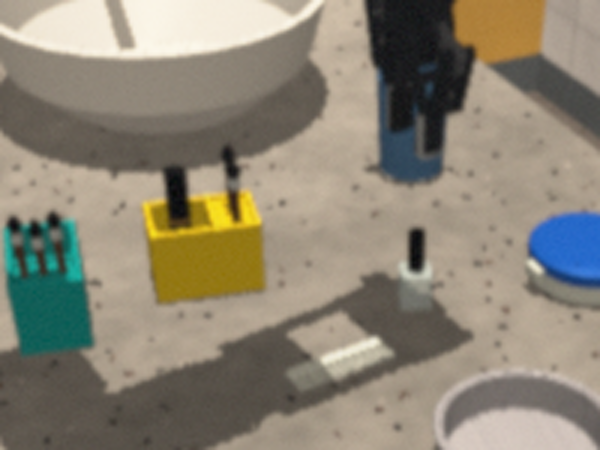

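The mascara stands in the yellow holder's bay (177,195). Next is the left varnish bottle, gripped by its cap.

In the tool's units: 0.112 m / 0.8 = 0.14, 0.04 m / 0.8 = 0.05.

>>> nudge_tcp --plan "-0.0038,0,0.05,0,0.5;-0.0038,0,0.1,0,0.5;-0.0038,0,0.125,0,0.5;-0.0038,0,0.14,0,0.5;-0.0038,0,0.14,0,0.5;-0.0038,0,0.14,0,0;-0.0038,0,0.14,0,0;-0.0038,0,0.14,0,0;-0.0038,0,0.14,0,0;-0.0038,0,0.14,0,0;-0.0038,0,0.14,0,0;-0.0038,0,0.14,0,0" --clamp_n 40

```text
t: 8.1
tcp_pos: [0.6359, 0.1975, 0.064]
tool_rot: [0.0, 1.0, 0.0, 0.002]
force: [0.3, 0.9, 6.0]
finger_gap: 0.161
gripper_force: 39.4
```

```bash
python3 -c "
from h import *
go(.631,-.0285,.18,90)"
```

```text
tool d [ 0.0043 -0.226  -0.1161] yaw 89.95 turn -0.001 q [ 0.13  0.82  1.45  0.    0.87 -1.44] gap 0.16105505577660634 t 8.1
```

In the tool's units: -0.226 m / 0.8 = -0.2825, -0.11 m / 0.8 = -0.1375.

>>> nudge_tcp --plan "0,0,-0.0375,0,0;0,0,-0.0875,0,0;0,0,-0.1375,0,0;0.0025,-0.0375,-0.1438,0,0;0.005,-0.0875,-0.1438,0,0;0.005,-0.1438,-0.1438,0,0;0.005,-0.2,-0.1438,0,0;0.005,-0.25,-0.1438,0,0;0.005,-0.275,-0.1438,0,0;0.005,-0.2825,-0.1438,0,0;0.005,-0.2825,-0.1438,0,0;0.005,-0.2825,-0.1438,0,0"

```text
t: 9.3
tcp_pos: [0.6302, -0.0275, 0.1772]
tool_rot: [0.0, 1.0, 0.0, -0.0]
force: [0.4, 0.2, -1.1]
finger_gap: 0.161
gripper_force: 39.1
```

```bash
python3 -c "
from h import *
go(.631,-.0285,.071,90)
s=snap('side'); save(s,'s3',(250,100,400,250),3)"
```

```text
tool d [-0.0009 -0.0011  0.1062] yaw 89.99 turn -0.0 q [-0.22  0.62  1.49  0.    1.03 -1.79] gap 0.16099109162355513 t 9.3
```

View pics/s3.png

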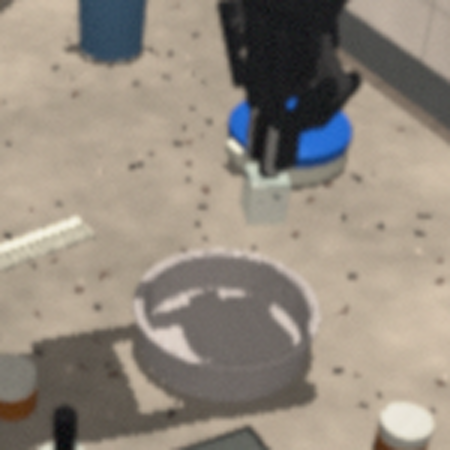

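The bottle (268,195) hangs upright over the steel bowl. I'll lower it and release.

In the tool's units: 0.105 m / 0.8 = 0.1313, 0.1 m / 0.8 = 0.125.

>>> nudge_tcp --plan "0,-0.0013,0.05,0,0;0,-0.0013,0.0875,0,0;0,-0.0013,0.1125,0,0;0,-0.0013,0.125,0,0;0,-0.0013,0.1313,0,0;0,-0.0013,0.1313,0,0;0,-0.0013,0.1313,0,0;0,-0.0013,0.1313,0,0.35;0,-0.0013,0.1313,0,0.35;0,-0.0013,0.1313,0,0.35;0,-0.0013,0.1313,0,0.35;0,-0.0013,0.075,0,0.35;0,-0.0013,0.025,0,0.35;0,-0.0013,0,0,0.45;0,-0.0013,0,0,0.45;0,-0.0013,0,0,0.45"

```text
t: 10.95
tcp_pos: [0.6302, -0.0297, 0.1774]
tool_rot: [0.0, 1.0, -0.0, 0.0]
force: [-0.3, 0.7, -0.4]
finger_gap: 0.453
gripper_force: 0.0
```

```bash
python3 -c "
from h import *
go(.435,-.106,.177,90)"
```

```text
tool d [ 0.1951 -0.0765  0.0003] yaw 89.95 turn -0.001 q [-0.22  0.62  1.49  0.    1.03 -1.79] gap 0.4526390304891375 t 10.95
```

In the tool's units: 0.195 m / 0.8 = 0.2438, 0.19 m / 0.8 = 0.2375.

>>> nudge_tcp --plan "0.0563,-0.0225,0,0,0.5;0.1125,-0.0438,0,0,0.5;0.1625,-0.065,0,0,0.5;0.2125,-0.085,0,0,0.5;0.2375,-0.095,0,0,0.5;0.2438,-0.0956,0,0,0.5;0.2438,-0.0956,0.0375,0,0.5;0.2438,-0.0956,0.0875,0,0.5;0.2438,-0.0956,0.125,0,0.5;0.2438,-0.0956,0.1425,0,0.5;0.2438,-0.0956,0.1425,0,0.5;0.2438,-0.0956,0.1425,0,0.5;0.2438,-0.0956,0.1425,0,0;0.2438,-0.0956,0.1425,0,0;0.2438,-0.0956,0.1425,0,0;0.2438,-0.0956,0.1425,0,0;0.2438,-0.0956,0.1425,0,0;0.2438,-0.0956,0.1425,0,0;0.2438,-0.0956,0.1425,0,0"

```text
t: 12.85
tcp_pos: [0.4361, -0.1063, 0.0641]
tool_rot: [0.001, 1.0, -0.0, 0.001]
force: [0.6, 1.7, 7.4]
finger_gap: 0.159
gripper_force: 39.5
```

```bash
python3 -c "
from h import *
go(.581,-.0285,.18,90)
s=snap('side'); save(s,'s4',(250,130,400,280),3)"
```

```text
tool d [-0.1451  0.0779 -0.1157] yaw 89.94 turn -0.001 q [-0.49  0.66  2.02  0.    0.47 -2.06] gap 0.15921983717869076 t 12.85
```

View pics/s4.png

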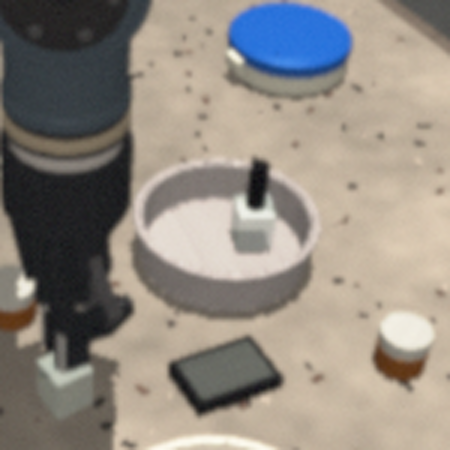

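The first varnish bottle stands in the steel bowl (253,215), and the second is gripped.

In the tool's units: -0.145 m / 0.8 = -0.1813, -0.135 m / 0.8 = -0.1688.

>>> nudge_tcp --plan "0,0,-0.0375,0,0;0,0,-0.0875,0,0;0,0,-0.1375,0,0;-0.0375,0.02,-0.1438,0,0;-0.0875,0.0463,-0.1438,0,0;-0.1375,0.075,-0.1438,0,0;-0.1688,0.0913,-0.1438,0,0;-0.1813,0.0975,-0.1438,0,0;-0.1813,0.0975,-0.1438,0,0;-0.1813,0.0975,-0.1438,0,0;-0.1813,0.0975,-0.1438,0,0"

```text
t: 14.0
tcp_pos: [0.5787, -0.0287, 0.178]
tool_rot: [0.001, 1.0, 0.0, -0.001]
force: [0.1, 1.0, 0.3]
finger_gap: 0.159
gripper_force: 39.1
```

```bash
python3 -c "
from h import *
go(.581,-.0285,.071,90)"
```

```text
tool d [-0.0026  0.0002  0.107 ] yaw 89.89 turn -0.002 q [-0.24  0.56  1.62 -0.    0.96 -1.81] gap 0.15864810763214376 t 14.0
```

>>> nudge_tcp --plan "-0.0013,0,0.05,0,0;-0.0013,0,0.0875,0,0;-0.0013,0,0.1125,0,0;-0.0013,0,0.125,0,0;-0.0013,0,0.1325,0,0;-0.0013,0,0.1325,0,0;-0.0013,0,0.1325,0,0;-0.0013,0,0.1325,0,0.35;-0.0013,0,0.1325,0,0.35;-0.0013,0,0.1325,0,0.35;-0.0013,0,0.1325,0,0.35;-0.0013,0,0.075,0,0.35;-0.0013,0,0.025,0,0.35;0,0,0,0,0.8;0,0,0,0,0.8;0,0,0,0,0.8"

```text
t: 15.6
tcp_pos: [0.5803, -0.0281, 0.1785]
tool_rot: [0.0, 1.0, -0.0, 0.0]
force: [0.5, 0.2, -0.7]
finger_gap: 0.796
gripper_force: 0.0
```

```bash
python3 -c "
from h import *
go(.655,-.179,.12,90)"
```

```text
tool d [-0.0748 -0.1509  0.0586] yaw 89.96 turn -0.001 q [-0.24  0.56  1.62 -0.    0.96 -1.81] gap 0.7961927609371605 t 15.6
```

In the tool's units: -0.151 m / 0.8 = -0.1888, -0.07 m / 0.8 = -0.0875.

>>> nudge_tcp --plan "-0.025,-0.05,0,0,0.65;-0.05,-0.1063,0,0,0.65;-0.075,-0.15,0.0125,0,0.65;-0.0875,-0.175,0.05,0,0.65;-0.0938,-0.1888,0.0725,0,0.65;-0.0938,-0.1888,0.0725,0,0.65;-0.0938,-0.1888,0.0725,0,0.65;-0.0938,-0.1888,0.0725,0,0.65"

```text
t: 16.4
tcp_pos: [0.6552, -0.1782, 0.1207]
tool_rot: [-0.0, 1.0, 0.0, -0.0]
force: [0.8, -0.6, -0.2]
finger_gap: 0.647
gripper_force: 0.0
```

```bash
python3 -c "
from h import *
go(.655,-.179,.028,90)"
```

```text
tool d [ 0.0002 -0.0008  0.0927] yaw 90.01 turn 0.0 q [-0.43  0.75  1.39  0.    1.   -2.  ] gap 0.6468431281795252 t 16.4
```

In the tool's units: 0.093 m / 0.8 = 0.1163, 0.085 m / 0.8 = 0.1063.

>>> nudge_tcp --plan "0,-0.0013,0.05,0,0.65;0,-0.0013,0.0875,0,0.65;0,-0.0013,0.1063,0,0.65;0,-0.0013,0.1163,0,0.65;0,-0.0013,0.1163,0,0.65;0,-0.0013,0.1163,0,0.65;0,-0.0013,0.1163,0,0.2;0,-0.0013,0.1163,0,0.2;0,-0.0013,0.1163,0,0.2;0,-0.0013,0.1163,0,0.2;0,-0.0013,0.1163,0,0.2;0,-0.0013,0.1163,0,0.2;0,-0.0013,0.1163,0,0.2"

```text
t: 17.7
tcp_pos: [0.6565, -0.1806, 0.0292]
tool_rot: [0.0, 1.0, -0.001, 0.001]
force: [-0.8, -0.5, 6.7]
finger_gap: 0.403
gripper_force: 39.6
```

```bash
python3 -c "
from h import *
go(.4735,-.2715,.14,90)"
```

```text
tool d [ 0.1826 -0.0912 -0.1113] yaw 89.95 turn -0.001 q [-0.43  0.88  1.42  0.    0.84 -2.  ] gap 0.403295227166553 t 17.7
```

In the tool's units: 0.183 m / 0.8 = 0.2288, -0.111 m / 0.8 = -0.1388.

>>> nudge_tcp --plan "0,0,-0.0375,0,0.2;0,0,-0.0875,0,0.2;0,0,-0.1313,0,0.2;0.0375,-0.0188,-0.1388,0,0.2;0.0875,-0.0438,-0.1388,0,0.2;0.1375,-0.0688,-0.1388,0,0.2;0.1875,-0.0938,-0.1388,0,0.2;0.2188,-0.11,-0.1388,0,0.2;0.2288,-0.1138,-0.1388,0,0.2;0.2288,-0.1138,-0.1388,0,0.2;0.2288,-0.1138,-0.1388,0,0.2;0.2288,-0.1138,-0.1388,0,0.2"

```text
t: 18.9
tcp_pos: [0.4737, -0.2707, 0.1384]
tool_rot: [-0.0, 1.0, -0.0, 0.001]
force: [-0.3, 0.8, -1.6]
finger_gap: 0.402
gripper_force: 40.0
```

```bash
python3 -c "
from h import *
go(.4735,-.2715,.036,90)
s=snap('side'); save(s,'s5',(230,150,430,350),3)"
```

```text
tool d [ 0.0003 -0.0007  0.1024] yaw 90.04 turn 0.001 q [-0.72  0.59  1.74  0.    0.82 -2.3 ] gap 0.4018829722775594 t 18.9
```

View pics/s5.png

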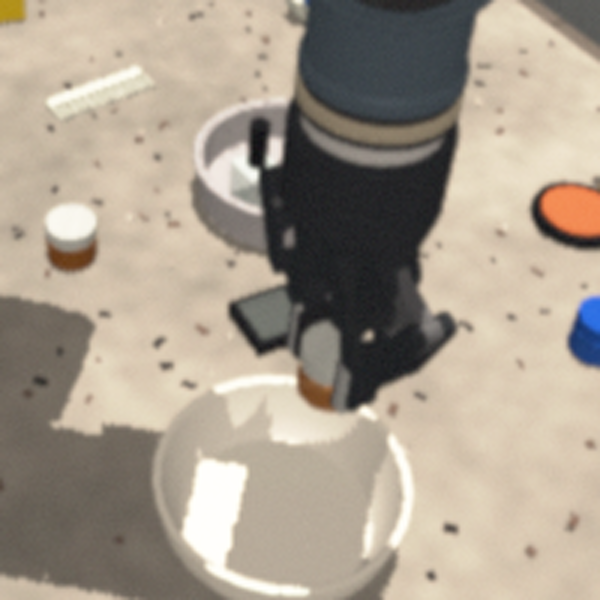

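The pot is held upright above the far half of the white bowl. I'll lower it.

In the tool's units: 0.102 m / 0.8 = 0.1275, 0.1 m / 0.8 = 0.125.

>>> nudge_tcp --plan "0,-0.0013,0.0375,0,0.2;0,-0.0013,0.075,0,0.2;0,-0.0013,0.1,0,0.2;0,-0.0013,0.115,0,0.2;0,-0.0013,0.125,0,0.2;0,-0.0013,0.1275,0,0.2;0,-0.0013,0.1275,0,0.2;0,-0.0013,0.1275,0,0.2;0,-0.0013,0.1275,0,0.54;0,-0.0013,0.1275,0,0.54;0,-0.0013,0.1275,0,0.54;0,-0.0013,0.1275,0,0.54"

```text
t: 20.15
tcp_pos: [0.4723, -0.2722, 0.0366]
tool_rot: [0.0, 1.0, -0.0, 0.0]
force: [0.2, -0.9, -0.4]
finger_gap: 0.533
gripper_force: 0.0
```

```bash
python3 -c "
from h import *
go(.436,-.0165,.12,90)"
```

```text
tool d [ 0.0365  0.2557 -0.0835] yaw 89.95 turn -0.001 q [-0.73  0.76  1.78  0.    0.6  -2.3 ] gap 0.5326201837418507 t 20.15
```

In the tool's units: 0.256 m / 0.8 = 0.32, 0.245 m / 0.8 = 0.3063.

>>> nudge_tcp --plan "0,0,-0.0375,0,0.54;0,0,-0.0875,0,0.54;0,0,-0.125,0,0.54;0.0075,0.05,-0.125,0,0.65;0.015,0.1063,-0.125,0,0.65;0.0225,0.1625,-0.125,0,0.65;0.0313,0.2188,-0.125,0,0.65;0.0388,0.275,-0.125,0,0.65;0.0438,0.3063,-0.1125,0,0.65;0.0456,0.32,-0.1038,0,0.65;0.0456,0.32,-0.1038,0,0.65;0.0456,0.32,-0.1038,0,0.65;0.0456,0.32,-0.1038,0,0.65"

```text
t: 21.45
tcp_pos: [0.4371, -0.0175, 0.1195]
tool_rot: [0.001, 1.0, -0.0, 0.001]
force: [0.6, 0.9, -0.4]
finger_gap: 0.65
gripper_force: 0.0
```

```bash
python3 -c "
from h import *
go(.436,-.0165,.029,90)
s=snap('side'); save(s,'s6',(200,150,400,350),3)"
```

```text
tool d [0.0013 0.0011 0.0905] yaw 89.86 turn -0.002 q [-0.3   0.53  2.02 -0.    0.6  -1.86] gap 0.6501990312410811 t 21.45
```

View pics/s6.png

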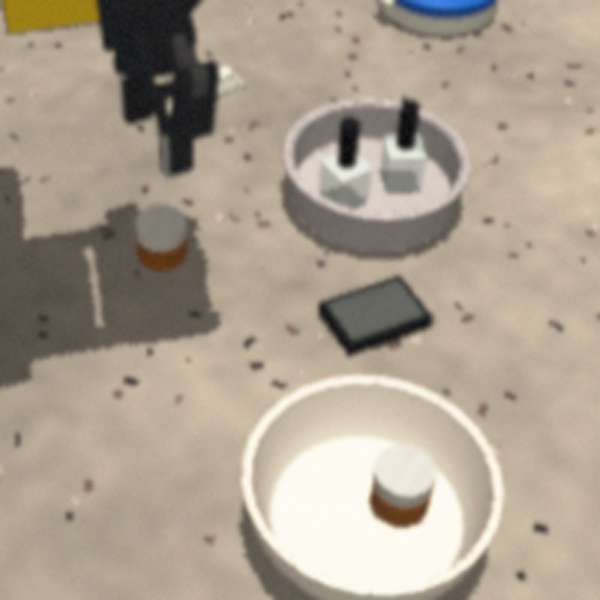

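Both varnish bottles stand in the steel bowl (345,180 and 403,160), and the first pot stands in the white bowl (402,485). Now the last pot.

In the tool's units: 0.091 m / 0.8 = 0.1138, 0.083 m / 0.8 = 0.1038.

>>> nudge_tcp --plan "0.0013,0.0013,0.05,0,0.65;0.0013,0.0013,0.0875,0,0.65;0.0013,0.0013,0.1038,0,0.65;0.0013,0.0013,0.1138,0,0.65;0.0013,0.0013,0.1138,0,0.65;0.0013,0.0013,0.1138,0,0.65;0.0013,0.0013,0.1138,0,0.2;0.0013,0.0013,0.1138,0,0.2;0.0013,0.0013,0.1138,0,0.2;0.0013,0.0013,0.1138,0,0.2;0.0013,0.0013,0.1138,0,0.2;0.0013,0.0013,0.1138,0,0.2;0.0013,0.0013,0.1138,0,0.2"

```text
t: 22.8
tcp_pos: [0.4356, -0.0153, 0.0293]
tool_rot: [0.0, 1.0, -0.0, 0.001]
force: [0.1, -1.9, 6.5]
finger_gap: 0.406
gripper_force: 39.4
```

```bash
python3 -c "
from h import *
go(.4275,-.2715,.14,90)"
```

```text
tool d [ 0.0077 -0.2563 -0.1105] yaw 89.96 turn -0.001 q [-0.29  0.73  2.06 -0.    0.35 -1.86] gap 0.40574426257884433 t 22.8
```

In the tool's units: -0.256 m / 0.8 = -0.32, -0.24 m / 0.8 = -0.3.

>>> nudge_tcp --plan "0,0,-0.0375,0,0.2;0,0,-0.0875,0,0.2;0,0,-0.1313,0,0.2;0.0013,-0.0375,-0.1375,0,0.2;0.0025,-0.0875,-0.1375,0,0.2;0.0038,-0.1438,-0.1375,0,0.2;0.0063,-0.2,-0.1375,0,0.2;0.0075,-0.2563,-0.1375,0,0.2;0.0088,-0.3,-0.1375,0,0.2;0.01,-0.32,-0.1375,0,0.2;0.01,-0.32,-0.1375,0,0.2;0.01,-0.32,-0.1375,0,0.2;0.01,-0.32,-0.1375,0,0.2"

```text
t: 24.1
tcp_pos: [0.4262, -0.2686, 0.1382]
tool_rot: [-0.0, 1.0, 0.001, -0.001]
force: [-1.3, 0.9, -1.1]
finger_gap: 0.401
gripper_force: 40.0
```

```bash
python3 -c "
from h import *
go(.4275,-.2715,.036,90)"
```

```text
tool d [-0.0015 -0.0031  0.1022] yaw 90.06 turn 0.001 q [-0.78  0.55  1.84  0.    0.76 -2.36] gap 0.40054601607497564 t 24.1
```

In the tool's units: 0.102 m / 0.8 = 0.1275, -0.001 m / 0.8 = -0.0013.

>>> nudge_tcp --plan "0,-0.0013,0.0375,0,0.2;0,-0.0013,0.075,0,0.2;0,-0.0013,0.1,0,0.2;0,-0.0013,0.115,0,0.2;0,-0.0013,0.125,0,0.2;0,-0.0013,0.1275,0,0.2;0,-0.0013,0.1275,0,0.2;0,-0.0013,0.1275,0,0.2;0,-0.0013,0.1275,0,0.54;0,-0.0013,0.1275,0,0.54;0,-0.0013,0.1275,0,0.54;0,-0.0013,0.1275,0,0.54;0,-0.0013,0.0875,0,0.54;0,-0.0013,0.0375,0,0.54;0,-0.0013,-0.0125,0,0.54;0,-0.0013,-0.0625,0,0.54;-0.025,-0.05,-0.1,0,0.54;-0.025,-0.1,-0.125,0,0.54;-0.025,-0.125,-0.125,0,0.54;-0.025,-0.125,-0.125,0,0.54"

```text
t: 26.1
tcp_pos: [0.4471, -0.3745, 0.2395]
tool_rot: [0.002, 1.0, -0.002, 0.001]
force: [-0.0, 0.3, 0.2]
finger_gap: 0.541
gripper_force: 0.0
```

```bash
python3 -c "
from h import *
go(0.4,-.3,.2)
s=snap('top'); save(s,'t7',(120,150,430,300),2.5)
s=snap('side'); save(s,'s7',(120,80,400,360),2.1)"
```

```text
tool d [0.0474 0.0745 0.039 ] yaw 89.8 turn None q [-0.89  0.49  1.56 -0.    1.09 -2.46] gap 0.5410944407546311 t 26.1
```

View pics/t7.png

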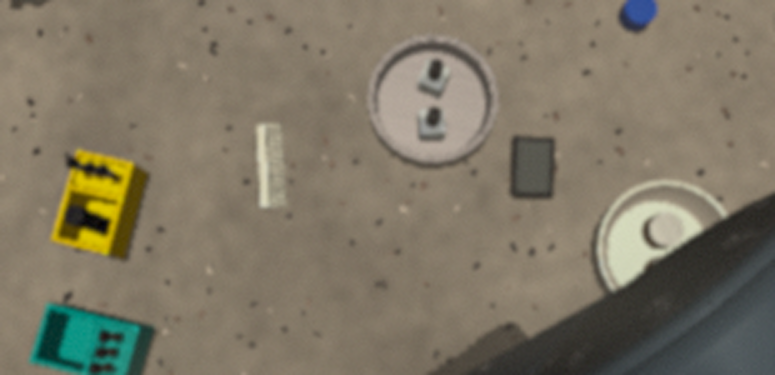

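View pics/s7.png

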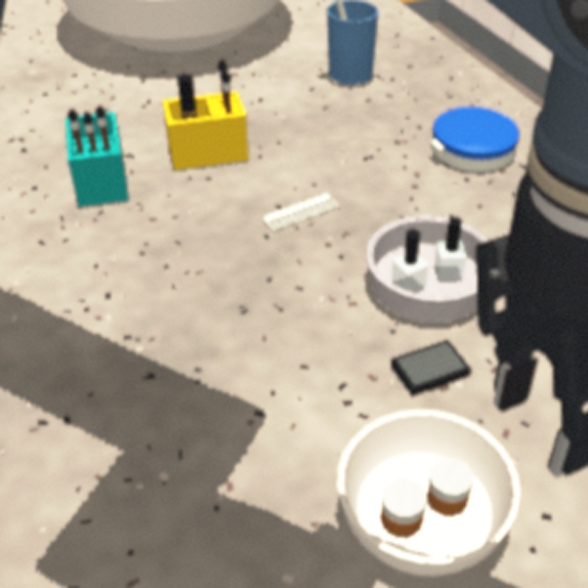

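Both pots stand in the white bowl (403,508 and 449,487) and both varnish bottles stand in the steel bowl. The mascara is upright in the bay (187,95), the comb and palette are where they were, and the arm is clear.

>>> nudge_tcp --plan "0,0,0,0,0.54;0,0,0,0,0.54;0,0,0,0,0.54"

```text
t: 26.5
tcp_pos: [0.4466, -0.3699, 0.2379]
tool_rot: [-0.0, 1.0, 0.001, -0.0]
force: [1.0, -0.0, 0.2]
finger_gap: 0.539
gripper_force: 0.0
```

```bash
python3 -c "
from station import job
print(job.sign_off())"
```

```text
the job is handed in; nothing more can be done
None
```

The job is handed in at about 26.5 s: the final pictures show both pots upright in the ceramic bowl, both varnish bottles upright in the steel bowl and the mascara standing in the yellow holder's empty bay, with the comb and palette in place; the sign-off returned no verdict.

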